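Start the charger in the dust case

TASK

Start the battery charger that sits under one of the two clear sliding doors of the plywood dust case: slide its door back past the other one, press the long middle key on the charger only until you feel it click - don't drive it down to its stop and don't click the round keys - and let it go. Then slide that door fully shut again; leave the other door closed and everything on the bench where it is.

Things in the scene. Friction and masses are not known exactly. Their poses are not given: they have to be found in the camera images.
- case: Fixed plywood dust case, 560 (its y) x 270 mm (x). Origin: middle of its underside on the bench; x away from the robot, y left. Top slopes 15 deg, low towards the robot: 135 mm high at mid depth, 99 front, 171 back; tracks along front and back edges stand 17 mm higher. Inner floor 15 mm up. A divider at y = 0 makes left (y > 0) and right bays; one holds the charger, the other the rack.
- door_left (a joint): Left clear door (over the left bay, upper track): 285 mm wide, 5 mm thick; 0 = shut, grows in m as it slides towards -y of the case over the right door, up to 0.19. At 0 it covers case y from +265 to -20 mm. Friction about 1.5 N, stays where left; 0.45 kg.
- door_right (a joint): Right clear door (over the right bay, lower track): 285 mm wide, 5 mm thick; 0 = shut, grows in m as it slides towards +y of the case beneath the left door, up to 0.19. At 0 it covers case y from -265 to +20 mm. Friction about 1.5 N, stays where left; 0.45 kg.
- door_left_pull (a point): Top centre of the left door's wooden pull: an upright fin 14 mm thick (along case y), 90 mm long up the slope, standing 24 mm above its door, square to the 15 degree slope. It is 25 mm from the door's outer (left) edge, at case y = +240 mm when shut. This point's axes: x up the slope, y = case y, z out of the door.
- door_right_pull (a point): Top centre of the right door's pull, of the same size: 25 mm from the door's outer (right) edge, at case y = -240 mm when shut. Axes as for the left pull.
- charger: Fixed grey charger in one bay (see its y in the case), 150 (its x) x 180 mm (y), level deck 45 mm above its underside; docked black battery on the rear (x -16 to 71 mm, 92 mm high). Origin: middle of underside; x away from the robot, z up. Three dome keys of the same pale plastic stand 9 mm above the deck in a row at x = -46 mm: a long one in the middle (start), a round one 57 mm to either side.
- start_key_top (a point): Top centre of the start key: the long rounded bar in the middle, 60 mm along charger y and 28 mm along x, pressed straight down (charger -z).
- start_key (a joint): Travel of the start key, m: 0 = up, positive = pressed, hard stop 0.0064. Dome spring: 0.6 N preload, rises to about 4.1 N at 1.4 mm, then clicks: falls to about 1.4 N at 3.4 mm, then climbs to 4.9 N at 4.8 mm, 6 N at 5.1 mm, 8 N at 5.8 mm. Springs back up when let go. Readings are noisy by a few tenths of a mm.
- round_left (a joint): Travel of the round key (24 mm) at charger y = +57 mm; same dome spring, same sense. Not to be clicked.
- round_right (a joint): Travel of the round key (24 mm) at charger y = -57 mm; same dome spring, same sense. Not to be clicked.
- rack: Fixed plywood tray 150 x 190 x 34 mm in the other bay, holding the two spare packs. Origin: middle of its underside.
- pack_a: Loose spare battery pack in the rack, 112 x 74 x 60 mm, origin in its underside. Leave alone.
- pack_b: Second loose spare battery pack in the rack, same size. Leave alone.
- tape: Tape measure standing on the bench in front of the case, 34 x 80 x 70 mm, origin in its underside. Leave alone.
- hammer: Hammer lying on the bench left of the case, 280 mm long. Leave alone.
- spray_can: Spray can 66 mm in diameter and 190 mm tall standing on the bench right of the case. Leave alone.
- screw_jar: Jar 72 mm in diameter and 95 mm tall standing on the bench behind the case. Leave alone.
- drill: Cordless drill lying on its side, 240 x 200 x 58 mm, on the bench left of the case. Leave alone.
- square: Combination square lying on the bench right of the case, 300 mm long, 17 mm thick. Leave alone.

How it is judged:
On the way, in this order (a step that is already met when the one before it is completed fails the run):
1. the door over the charger is slid at least 110 mm open, past the other (((y of charger in the frame of case above 0 m and value of joint door_left above 0.11 m) or (y of charger in the frame of case below 0 m and value of joint door_right above 0.11 m))), for 0.2 s.
2. the long key is pressed past its click (2 mm down) (value of joint start_key above 0.002 m).
3. the long key is let go and is back up (value of joint start_key below 0.0008 m), for 0.1 s.
At the end, for the whole second after the job is handed in: Both doors shut (within 8 mm of fully closed) and at rest, the long key back up (within 0.8 mm) after having been clicked (value of joint each of door_left, door_right below 0.008 m and value of joint start_key below 0.0008 m and velocity of joint door_left between -0.01 and 0.01 m/s and velocity of joint door_right between -0.01 and 0.01 m/s); the robot touches nothing.
It fails at once if the long key is driven on beyond its click towards its stop, 5.8 mm down or further (about 8 N) (value of joint start_key above 0.0058 m).
It fails at once if a round key is clicked (pressed more than 2 mm) (value of joint any of round_left, round_right above 0.002 m).
It fails at once if the other door is slid open more than 30 mm ((y of charger in the frame of case above 0 m and value of joint door_right above 0.03 m) or (y of charger in the frame of case below 0 m and value of joint door_left above 0.03 m)).
It fails at once if a bystander is moved more than 30 mm (distance of any of pack_a, pack_b, tape, hammer, spray_can, screw_jar, drill, square from where it was at the start of the episode above 0.03 m).
It also fails if it takes over 67 s, if anything falls off the work surface, if the arm or the gripper's body presses on something with over 40 N, if the wrist force passes 120 N, or if a joint passes its speed limit or range.

ROBOT

A 7-joint arm with a two-finger parallel gripper is mounted at the origin on the work surface. World frame = base frame: x ahead of the robot, y to its left, z up, the work surface at z = 0. Lengths are in m, angles in rad, forces in N, time in s.
With the tool pointing down it reaches from about 0.4 to 0.85 m from the base axis. Payload 10.4 kg.
Tool frame: the origin (TCP) lies midway between the tips of the shut fingers; the grasp point (between the pads) lies 19 mm behind it (manip.grasp_offset is the distance from the TCP to the grasp point, in m); z points along the fingers, y is the line along which they close (so a half turn about z gives the same grasp; the last joint's range is limited). The gripper opens to 85 mm and grips with 20 to 120 N. Pads are 22 mm wide; open, the fingers measure 114 mm over their backs; the gripper's body (76 mm by 85 mm) begins 54 mm behind the grasp point. The pads swing forward as they close: fully open they stand 13 mm farther back than shut.
Start: joints at [1.324, 0.332, -0.065, 1.46, 0.022, 1.35, -0.088], TCP at [0.139, -0.609, 0.231] pointing down, gripper open.
Joint ranges: [-2.6, 2.6], [-0.5, 2.12], [-1.47, 1.34], [0.16, 2.42], [-1.27, 4.41], [0.06, 2.06], [-2.6, 2.6]. Speed limits (rad/s): [2.22, 2.22, 2.79, 2.79, 3.14, 3.14, 3.14].

INTERFACE

Orientations are given as a unit quaternion [x, y, z, w].
In Python, from workcell import manip, vision, hand_in gives the robot as it stands (manip), with the cameras (vision) and the job as plain functions.
- The arm moves only by the shell command python3 jog.py [FORCE], which reads ROWS from standard input. ROWS is one flat JSON list of numbers that holds 1 to 20 rows one after another, with no inner brackets; each row has 7 numbers: a rotation vector rx, ry, rz in a scale on which 1.0 is 2 pi rad, then dx, dy, dz in normalised numbers (1 is 0.8 m), then the opening from 0.0 (shut) to 1.0 (fully open); each row is the pose to reach, as a shift and turn from the pose commanded when the command began, along the tool's axes at that moment; what a row does not reach only later rows make up. A row lasts 1/8 s, in which the tool goes at most 0.0625 m and 0.188 rad, less where a joint would pass 70% of its speed; a pose out of reach is approached as far as the arm can. The fingers move at their own pace and stop on an object; FORCE is the grip in N (left out, the last holds). Time passes only in rows, so rows that do not move let the fingers close. It prints the time, the measured TCP pose, the force, the opening and the grip force at its end. Shift and turn numbers lie between -1 and 1, and a call with a number outside is refused. Input that does not fit is refused with a message, and nothing moves.
- manip.get_obs(): the state, without advancing time (a new reading comes with each control period).
- vision.camera(name): name is "scene" or "top" or "wrist"; returns the picture (384x512x3 uint8, blue, green, red); there is no depth.
- vision.calibration(name): a dict with "fx", "fy", "cx", "cy" (pixels), "world_from_camera" (4x4, takes a point from camera to world coordinates); the wrist camera has in their place "tool_from_camera" (4x4, takes a point from camera to tool coordinates, whose origin is the TCP and whose axes are the flange's). Camera axes: x right, y up, looking along -z (the intrinsics and any distortion apply to the point x, -y, -z); pixel columns grow to the right and rows downward; lengths in m; the calibration is good to about 2 mm. A picture is of the moment at which its call begins: read the wrist's pose just before it. calibration takes no time and is no camera call.
- hand_in(): hands the job in; it is judged then, once.
The state is a dict: "clock": time; "joint_pos": joint angles; "joint_velocities": joint speeds; "tau": joint torques, N m; "position": TCP position; "ee_rot": TCP orientation; "ft_force": force on the tool from outside, world axes, zero at the start; "torque": the same for the moment, N m; "grip_width": opening from 0.0 (shut) to 1.0 (fully open); "grasp_force": force on a finger pad.
Only numpy, scipy, OpenCV 4.12 (cv2) and the standard library are available. Lean on these libraries where they do the work, as an engineer would, in place of code of your own. Each camera call takes 0.05 s, during which the arm holds its last target. There are 200 camera calls.

## Working session

There is one attempt and no reset: what is moved stays moved. The work goes in short steps, Python scripts to look and compute and a shell command to move; the robot and the scene stay as the last step left them, time stands still between calls to the robot, and variables do not carry over. Pictures are saved under pics/ and viewed, at most 14 in all, crops included, and the job is handed in when it is done.

```bash
ls; mkdir -p pics
python3 - <<'E'
from workcell import manip, vision, hand_in
import cv2,numpy as np
print({k:np.round(v,3).tolist() for k,v in manip.get_obs().items()})
for n in ("scene","top"):
    cv2.imwrite(f"pics/{n}0.png",vision.camera(n)); c=vision.calibration(n); print(n,c)
print(vision.calibration("wrist"), manip.grasp_offset)
E
```

```text
jog.py
pics
workcell.py
{'clock': 0.0, 'joint_pos': [1.324, 0.333, -0.065, 1.461, 0.022, 1.35, -0.088], 'joint_velocities': [0.002, 0.002, -0.001, 0.001, -0.0, 0.001, -0.0], 'tau': [-0.001, -62.545, 0.048, -39.161, 0.016, 0.01, 0.0], 'position': [0.139, -0.609, 0.231], 'ee_rot': [0.994, 0.112, -0.0, -0.001], 'ft_force': [-0.345, -0.269, -0.216], 'torque': [-0.018, 0.027, -0.029], 'grasp_force': 0.0, 'grip_width': 0.997}
scene {'fx': 392.47576366097, 'fy': 392.47576366097, 'cx': 257.4122480868333, 'cy': 190.4399036113231, 'world_from_camera': array([[-0.98227967, -0.14427841,  0.11962605,  0.67371418],
       [ 0.18739654, -0.7663909 ,  0.61443269,  0.73039985],
       [ 0.00303094,  0.62596225,  0.77984747,  1.01598138],
       [ 0.        ,  0.        ,  0.        ,  1.        ]])}
top {'fx': 392.96538852736256, 'fy': 392.96538852736256, 'cx': 260.94869819404227, 'cy': 184.75010463183293, 'world_from_camera': array([[ 7.68777802e-05,  9.94818852e-01, -1.01663396e-01,
         4.27859479e-01],
       [-9.99522983e-01, -3.06329621e-03, -3.07314733e-02,
         9.08450840e-03],
       [-3.08836741e-02,  1.01617263e-01,  9.94344071e-01,
         1.16663120e+00],
       [ 0.00000000e+00,  0.00000000e+00,  0.00000000e+00,
         1.00000000e+00]])}
{'fx': 266.27779400036184, 'fy': 266.27779400036184, 'cx': 258.85976791998013, 'cy': 193.95583412326758, 'tool_from_camera': array([[ 7.88943513e-04,  9.57652888e-01,  2.87924164e-01,
         7.28133124e-02],
       [ 9.99999671e-01, -7.01865821e-04, -4.05660372e-04,
        -7.86903189e-04],
       [-1.86397696e-04,  2.87924390e-01, -9.57653127e-01,
        -1.40846537e-01],
       [ 0.00000000e+00,  0.00000000e+00,  0.00000000e+00,
         1.00000000e+00]])} 0.0187
```

View pics/top0.png

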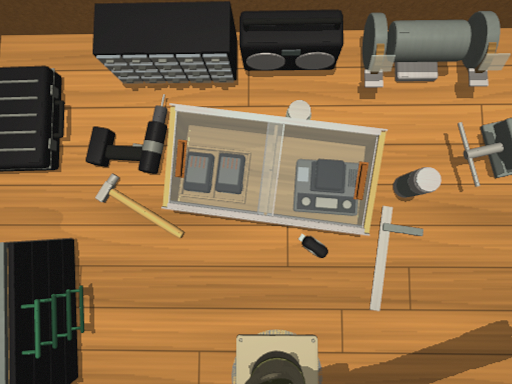

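View pics/scene0.png

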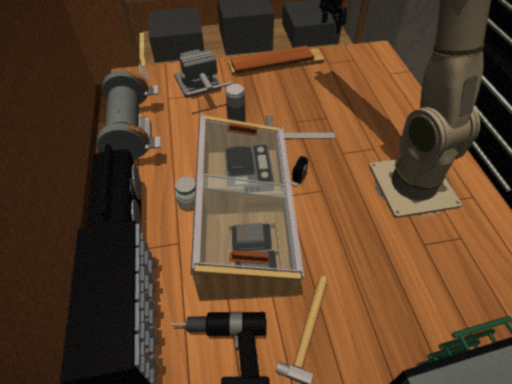

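The charger lies in the right bay (top picture, about 325,185), with its pull at about (361,181). The left bay holds the rack and packs. Next I'll zoom in on this area.

Run:
```python
import cv2
a=cv2.imread("pics/top0.png")[95:245,155:395]
a=cv2.resize(a,None,fx=3.3,fy=3.3,interpolation=cv2.INTER_CUBIC); print(a.shape); cv2.imwrite("pics/topc.png",a)
```

```text
(495, 792, 3)
```

View pics/topc.png

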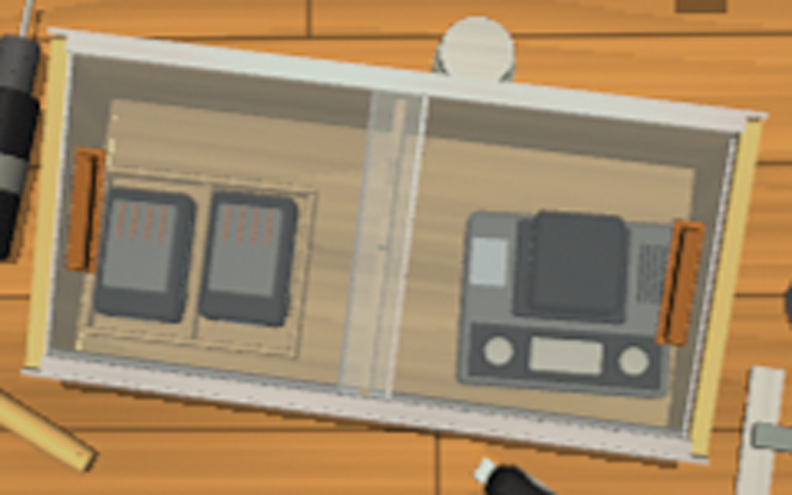

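```bash
cat > h.py <<'E'
import numpy as np, cv2
from workcell import manip, vision, hand_in
from scipy.optimize import least_squares
from scipy.spatial.transform import Rotation as R
def proj(n,P,obs=None):
    c=vision.calibration(n)
    if n=="wrist":
        T=np.eye(4);T[:3,:3]=R.from_quat(obs["ee_rot"]).as_matrix();T[:3,3]=obs["position"];W=T@c["tool_from_camera"]
    else: W=c["world_from_camera"]
    q=(np.atleast_2d(P)-W[:3,3])@W[:3,:3]
    return np.c_[c["cx"]+c["fx"]*q[:,0]/-q[:,2], c["cy"]-c["fy"]*q[:,1]/-q[:,2]]
def ray(n,uv,z,obs=None):
    c=vision.calibration(n)
    if n=="wrist":
        T=np.eye(4);T[:3,:3]=R.from_quat(obs["ee_rot"]).as_matrix();T[:3,3]=obs["position"];W=T@c["tool_from_camera"]
    else: W=c["world_from_camera"]
    uv=np.atleast_2d(uv); d=np.c_[(uv[:,0]-c["cx"])/c["fx"],-(uv[:,1]-c["cy"])/c["fy"],-np.ones(len(uv))]@W[:3,:3].T
    return W[:3,3]+d*((z-W[2,3])/d[:,2])[:,None]
def case2w(p,P):
    c,s=np.cos(p[2]),np.sin(p[2]);P=np.atleast_2d(P)
    return np.c_[p[0]+c*P[:,0]-s*P[:,1],p[1]+s*P[:,0]+c*P[:,1],P[:,2]]
E
python3 - <<'E'
from h import *
f=lambda a:np.array([155,95])+(np.array(a)+.5)/3.3-.5
uv=f([[50,30],[766,115],[704,461],[24,373]])
M=np.array([[.135,.28,.188],[.135,-.28,.188],[-.135,-.28,.116],[-.135,.28,.116]])
r=least_squares(lambda p:(proj("top",case2w(p,M))-uv).ravel(),[.6,0,-.1])
print(r.x,r.fun.round(2))
p=r.x
K=ray("top",f([[566,356],[498,350],[633,361]]),.069);print("keys w",K)
print("yaw charger",np.arctan2(*(K[1]-K[2])[:2][::-1])-np.pi/2)
c,s=np.cos(p[2]),np.sin(p[2]);print("keys in case",(K[:,:2]-p[:2])@np.array([[c,-s],[s,c]]))
for z in(.15,.16,.17):
    Q=ray("top",f([[684,282],[92,210]]),z);print(z,Q,(Q[:,:2]-p[:2])@np.array([[c,-s],[s,c]]))
E
```

```text
[ 0.57064308  0.01638343 -0.1299426 ] [-0.81 -0.85  0.54 -0.61  1.33  1.02 -1.14  0.35]
keys w [[ 0.48980409 -0.13851118  0.069     ]
 [ 0.49497113 -0.08141866  0.069     ]
 [ 0.4855012  -0.19454896  0.069     ]]
yaw charger -0.0835134201939074
keys in case [[-0.06008664 -0.16406363]
 [-0.06236106 -0.10678292]
 [-0.05709204 -0.22018654]]
0.15 [[ 0.54306169 -0.2205687   0.15      ]
 [ 0.60256344  0.24734122  0.15      ]] [[ 0.00335474 -0.23852838]
 [ 0.00172438  0.23314682]]
0.16 [[ 0.54192851 -0.21830973  0.16      ]
 [ 0.60084498  0.24499763  0.16      ]] [[ 0.00193841 -0.2364353 ]
 [ 0.00032408  0.23060031]]
0.17 [[ 0.54079533 -0.21605077  0.17      ]
 [ 0.59912652  0.24265404  0.17      ]] [[ 0.00052207 -0.23434221]
 [-0.00107621  0.22805381]]
```

The manual's scale: shifts go in shares of 0.8 m and turns go in shares of 2 pi rad. Converting my numbers, 0.47 m is 0.5875, -0.13 m is -0.1625, 0.35 rad is 0.0557.

```bash
echo '[0,0,0,0,0,-0.075,0,0,0,0,0,0,-0.15,0,0,0,0.0159,0.125,-0.075,-0.15,0,0,0,0.0318,0.25,-0.1625,-0.15,0,0,0,0.0477,0.375,-0.25,-0.1375,0,0,0,0.0557,0.5,-0.325,-0.125,0,0,0,0.0557,0.5875,-0.3875,-0.125,0,0,0,0.0557,0.5875,-0.3875,-0.125,0,0,0,0.0557,0.5875,-0.3875,-0.125,0,0,0,0.0557,0.5875,-0.3875,-0.125,0,0,0,0.0557,0.5875,-0.3875,-0.125,0,0,0,0.0557,0.5875,-0.3875,-0.125,0,0,0,0.0557,0.5875,-0.3875,-0.125,0]' | python3 jog.py
python3 - <<'E'
from h import *
o=manip.get_obs();print(o["position"],o["ee_rot"],o["joint_pos"],o["clock"])
a=vision.camera("wrist");cv2.imwrite("pics/w1o.png",a)
cv2.imwrite("pics/w1.png",cv2.resize(a,(800,600),interpolation=cv2.INTER_CUBIC))
E
```

```text
clock: 1.72
position: [0.528, -0.203, 0.3309]
ee_rot: [0.998, -0.063, -0.0, 0.0]
ft_force: [-1.0, 0.1, -0.2]
grip_width: 0.0
grasp_force: 0.0
[ 0.52801484 -0.20302386  0.33086468] [ 9.98018538e-01 -6.29189508e-02 -4.49218030e-04  3.43081919e-05] [ 0.66650918  0.1988637  -0.44805485  1.43612452  0.08598545  1.5268335
 -1.47440309] 1.725
```

View pics/w1.png

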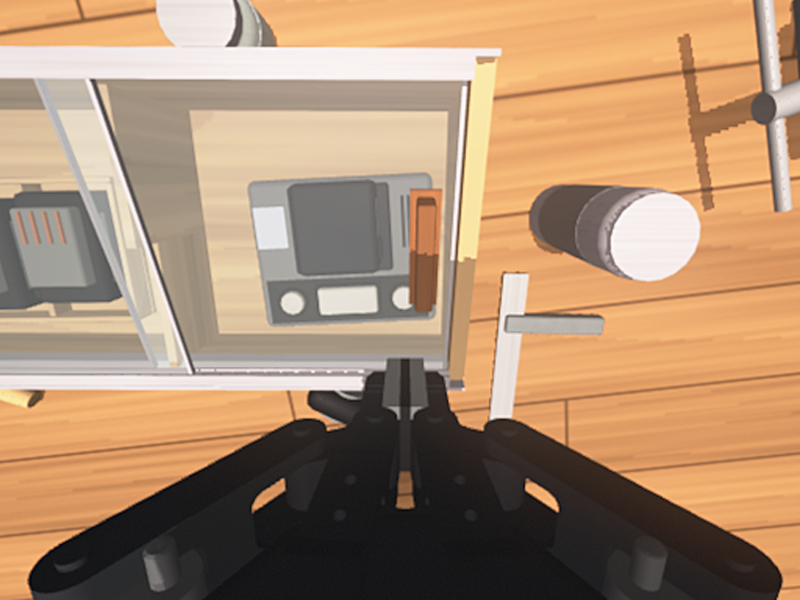

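The wrist view shows the case edges parallel to the image, so the tool yaw matches the case yaw. The start key is at about (348,300), the round keys at (292,302) and (405,298), the pull top at about (426,252), and the case's back right corner at (500,52).

```bash
python3 - <<'E'
from h import *
a=cv2.imread("pics/w1o.png")
cv2.imwrite("pics/w1c.png",cv2.resize(a[110:230,150:310],None,fx=5,fy=5,interpolation=cv2.INTER_CUBIC))
E
cat >> h.py <<'E'
def obs(p,q): return dict(position=np.array(p),ee_rot=q)
E
python3 - <<'E'
from h import *
o=manip.get_obs(); s=lambda a:(np.array(a)+.5)*.64-.5
print(ray("wrist",s([[348,300],[292,302],[405,298]]),.069,o))
print(ray("wrist",s([[500,50]]),.188,o), case2w([0.5706,0.0164,-.13],[[.135,-.28,.188]]))
for z in(.15,.16,.17):print(ray("wrist",s([[426,252]]),z,o))
E
```

```text
[[ 0.49009516 -0.14108612  0.069     ]
 [ 0.49518411 -0.08463293  0.069     ]
 [ 0.48489224 -0.19838701  0.069     ]]
[[ 0.66571454 -0.27893154  0.188     ]] [[ 0.6681633  -0.27873794  0.188     ]]
[[ 0.54290267 -0.22216087  0.15      ]]
[[ 0.54466981 -0.22186053  0.16      ]]
[[ 0.54643695 -0.22156018  0.17      ]]
```

View pics/w1c.png

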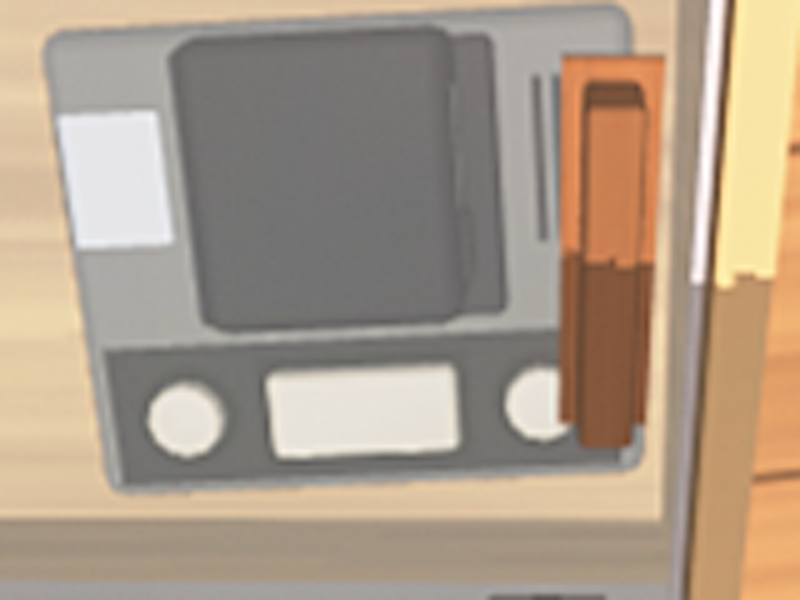

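To row units: 0.171 m is 0.2138, 0.049 m is 0.0613.

```bash
echo '[0,0,0,0.0175,0.0613,0.0625,0,0,0,0,0.0175,0.0613,0.125,0,0,0,0,0.0175,0.0613,0.175,0,0,0,0,0.0175,0.0613,0.1938,0,0,0,0,0.0175,0.0613,0.2063,0,0,0,0,0.0175,0.0613,0.2138,0,0,0,0,0.0175,0.0613,0.2138,0]' | python3 jog.py
python3 - <<'E'
from h import *
o=manip.get_obs();print(o["position"],o["ft_force"])
a=vision.camera("wrist");cv2.imwrite("pics/w2.png",cv2.resize(a[60:300,150:400],None,fx=2.4,fy=2.4))
E
```

```text
clock: 2.65
position: [0.5363, -0.2533, 0.1611]
ee_rot: [0.998, -0.063, 0.001, 0.0]
ft_force: [-0.9, 0.5, 0.0]
grip_width: -0.0
grasp_force: 0.0
[ 0.53628553 -0.25334743  0.16107143] [-0.9005818   0.51535759  0.00887354]
```

View pics/w2.png

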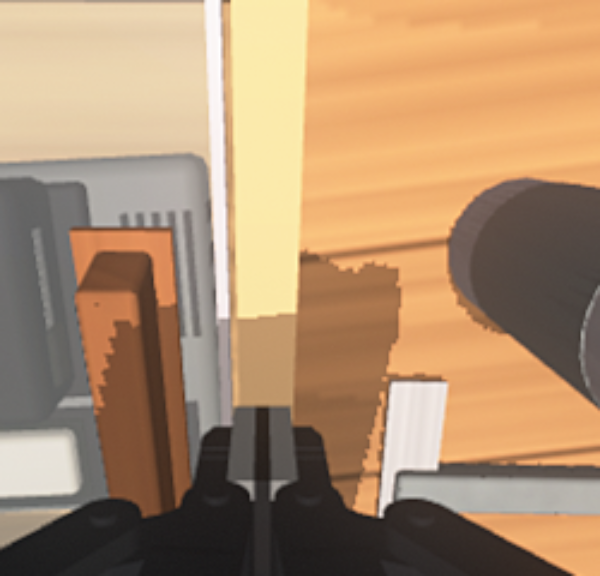

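Tips sit beside the fin's outer face (right side of the fin, around (180,300)), just above the end wall. I'll push the pull toward the case's +y.

To row units: -0.04 m is -0.05, -0.03 m is -0.0375.

```bash
echo '[0,0,0,0,0,0.0038,0,0,0,0,0,-0.0125,0.0038,0,0,0,0,0,-0.025,0.0038,0,0,0,0,0,-0.0375,0.0038,0,0,0,0,0,-0.05,0.0038,0]' | python3 jog.py
python3 - <<'E'
from h import *
o=manip.get_obs();print(o["position"],o["ft_force"])
a=vision.camera("wrist");cv2.imwrite("pics/w3.png",cv2.resize(a[60:300,150:400],None,fx=2.4,fy=2.4))
E
```

```text
clock: 3.32
position: [0.5412, -0.2129, 0.1575]
ee_rot: [0.998, -0.063, 0.0, 0.0]
ft_force: [1.2, -2.4, 0.3]
grip_width: -0.001
grasp_force: 0.9
[ 0.54115183 -0.21293775  0.15746158] [ 1.23050968 -2.36833211  0.31374977]
```

View pics/w3.png

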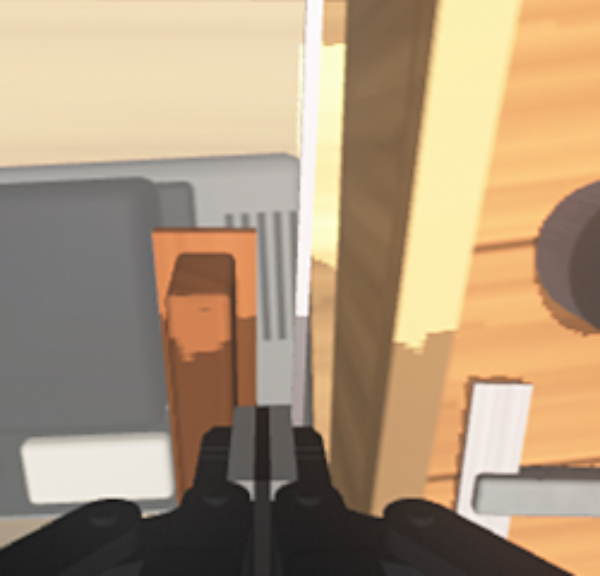

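The door is following: the fin has moved about 30 mm and the gap at the right edge shows. I'll continue to roughly 180 mm.

To row units: -0.147 m is -0.1838, -0.03 m is -0.0375.

```bash
echo '[0,0,0,0,-0.0188,0,0,0,0,0,0,-0.0375,0,0,0,0,0,0,-0.0563,0,0,0,0,0,0,-0.075,0,0,0,0,0,0,-0.0938,0,0,0,0,0,0,-0.1125,0,0,0,0,0,0,-0.1313,0,0,0,0,0,0,-0.15,0,0,0,0,0,0,-0.1625,0,0,0,0,0,0,-0.175,0,0,0,0,0,0,-0.1838,0,0,0,0,0,0,-0.1838,0,0]' | python3 jog.py
echo '[0,0,0,0,0.0125,0,0,0,0,0,0,0.0125,-0.0375,0,0,0,0,0,0.0625,-0.1,0,0,0,0,-0.0375,0.125,-0.1375,0,0,0,0,-0.075,0.125,-0.1375,0,0,0,0,-0.075,0.125,-0.1375,0]' | python3 jog.py
python3 - <<'E'
from h import *
o=manip.get_obs();print(o["position"],o["ee_rot"],o["ft_force"])
a=vision.camera("wrist");cv2.imwrite("pics/w4o.png",a);cv2.imwrite("pics/w4.png",cv2.resize(a,(800,600),interpolation=cv2.INTER_CUBIC))
E
```

```text
clock: 4.88
position: [0.5593, -0.0669, 0.1572]
ee_rot: [0.998, -0.063, -0.0, -0.0]
ft_force: [-0.2, -0.2, -0.0]
grip_width: 0.0
grasp_force: 0.0
clock: 5.62
position: [0.4857, -0.1613, 0.2681]
ee_rot: [0.998, -0.065, 0.0, 0.001]
ft_force: [0.8, 0.2, -0.3]
grip_width: 0.002
grasp_force: 0.0
[ 0.48570669 -0.16126064  0.26805514] [ 9.97896288e-01 -6.48260269e-02  3.22144210e-04  6.93442022e-04] [ 0.75948637  0.24784642 -0.33107781]
```

View pics/w4.png

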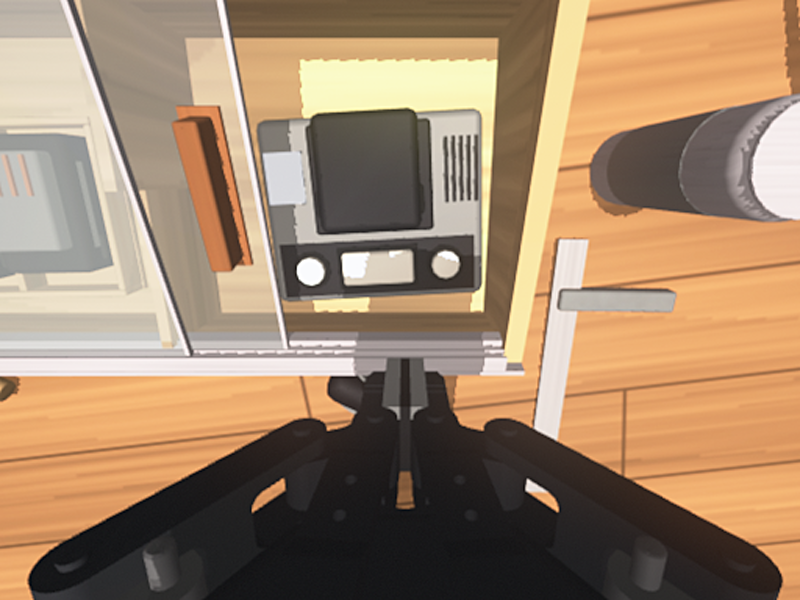

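The door is open with its edge at about (265,200). The charger is exposed, with the start key at (377,268) and the round keys at (311,271) and (446,264).

Run:
```python
from h import *
o=manip.get_obs(); s=lambda a:(np.array(a)+.5)*.64-.5
K=ray("wrist",s([[377,268],[311,271],[446,264]]),.069,o);print(K)
d=K[1]-K[2];print(np.linalg.norm(d),np.arctan2(-d[0],d[1]))
t=np.array([.490,-.140,.085]);t[:2]=(K[0,:2]*2+[.490,-.1398])/3
print(t,R.from_quat(o["ee_rot"]).inv().apply(t-o["position"]))
print("edge,pull",ray("wrist",s([[265,200]]),.14,o),ray("wrist",s([[200,190]]),.165,o))
```

```text
[[ 0.49096305 -0.13757869  0.069     ]
 [ 0.4954481  -0.08271337  0.069     ]
 [ 0.4870164  -0.19478342  0.069     ]]
0.11238678973451252 -0.07509446471764744
[ 0.49064203 -0.13831913  0.085     ] [ 0.00094685 -0.02271259  0.1826798 ]
edge,pull [[ 0.55701255 -0.08087201  0.14      ]] [[ 0.56721087 -0.05390977  0.165     ]]
```

To row units: 0.188 m is 0.235, 0.185 m is 0.2313, -0.05 rad is -0.008.

```bash
echo '[0,0,-0.008,0.0013,-0.0284,0.075,0,0,0,-0.008,0.0013,-0.0284,0.15,0,0,0,-0.008,0.0013,-0.0284,0.1875,0,0,0,-0.008,0.0013,-0.0284,0.2125,0,0,0,-0.008,0.0013,-0.0284,0.225,0,0,0,-0.008,0.0013,-0.0284,0.2313,0,0,0,-0.008,0.0013,-0.0284,0.235,0,0,0,-0.008,0.0013,-0.0284,0.235,0,0,0,-0.008,0.0013,-0.0284,0.235,0]' | python3 jog.py
python3 - <<'E'
from h import *
o=manip.get_obs();print(o["position"],o["ee_rot"],o["ft_force"])
a=vision.camera("wrist");cv2.imwrite("pics/w5.png",cv2.resize(a[80:300,120:400],None,fx=2.4,fy=2.4))
E
```

```text
clock: 6.8
position: [0.4915, -0.1371, 0.0798]
ee_rot: [0.999, -0.038, 0.0, 0.0]
ft_force: [0.6, 0.9, 0.4]
grip_width: -0.002
grasp_force: 0.0
[ 0.49152605 -0.13708319  0.07982378] [ 9.99273929e-01 -3.80972546e-02  4.15677040e-04  2.04922383e-04] [0.56615966 0.8980796  0.38146844]
```

View pics/w5.png

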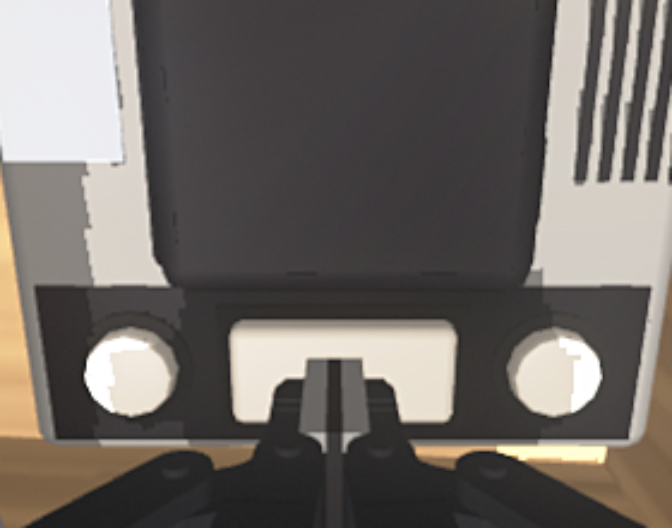

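The tips are centred over the long key: tips at (335,362), key at (344,370). I'll descend in small steps and watch the force.

To row units: 0.008 m is 0.01, 0.007 m is 0.0088.

```bash
for i in 1; do echo '[0,0,0,0,-0.0013,0.005,0,0,0,0,0,-0.0013,0.0088,0,0,0,0,0,-0.0013,0.01,0,0,0,0,0,-0.0013,0.01,0]' | python3 jog.py|sed -n 2p\;4p; echo '[0,0,0,0,0,0.0013,0,0,0,0,0,0,0.0013,0]' | python3 jog.py|sed -n 2p\;4p; echo '[0,0,0,0,0,0.0013,0,0,0,0,0,0,0.0013,0]' | python3 jog.py|sed -n 2p\;4p;echo '[0,0,0,0,0,0.0006,0,0,0,0,0,0,0.0006,0]' | python3 jog.py|sed -n 2p\;4p;echo '[0,0,0,0,0,0.0006,0,0,0,0,0,0,0.0006,0]' | python3 jog.py|sed -n 2p\;4p; done
```

```text
position: [0.4912, -0.136, 0.0712]
ft_force: [0.2, 0.2, 0.1]
position: [0.4913, -0.136, 0.0703]
ft_force: [-0.4, 0.4, 0.2]
position: [0.4912, -0.136, 0.0692]
ft_force: [-0.0, 0.5, -0.5]
position: [0.4913, -0.136, 0.0689]
ft_force: [-1.5, 0.2, 1.4]
position: [0.4913, -0.136, 0.0684]
ft_force: [-1.3, 0.2, 2.5]
```

To row units: 0.0005 m is 0.0006.

```bash
echo '[0,0,0,0,0,0.0006,0,0,0,0,0,0,0.0006,0]' | python3 jog.py|sed -n 2p\;4p; echo '[0,0,0,0,0,0.0006,0,0,0,0,0,0,0.0006,0]' | python3 jog.py|sed -n 2p\;4p;echo '[0,0,0,0,0,0.0006,0,0,0,0,0,0,0.0006,0]' | python3 jog.py|sed -n 2p\;4p;echo '[0,0,0,0,0,0.0006,0,0,0,0,0,0,0.0006,0]' | python3 jog.py|sed -n 2p\;4p
```

```text
position: [0.4913, -0.136, 0.0679]
ft_force: [-1.7, 0.4, 4.4]
position: [0.4913, -0.136, 0.0673]
ft_force: [-2.1, 0.0, 4.8]
position: [0.4913, -0.136, 0.0667]
ft_force: [-1.5, 0.1, 2.6]
position: [0.4913, -0.136, 0.0662]
ft_force: [-0.5, -0.9, 1.3]
```

The force peaked at 4.8 N and dropped to 1.3 N, so the key clicked at about 3 mm. I'll release it.

To row units: -0.14 m is -0.175, -0.05 m is -0.0625, 0.05 rad is 0.008.

```bash
echo '[0,0,0,0,0,-0.0063,0,0,0,0,0,0,-0.0188,0,0,0,0,0,0,-0.0625,0,0,0,0,0,0,-0.125,0,0,0,0.008,0,0,-0.175,0,0,0,0.008,0,0,-0.175,0,0,0,0.008,0,0,-0.175,0]' | python3 jog.py
python3 - <<'E'
from h import *
o=manip.get_obs();r=R.from_quat(o["ee_rot"]).inv()
for z in(.2,.16):print(r.apply(np.array([.5663,-.0163,z])-o["position"]))
a=vision.camera("wrist");cv2.imwrite("pics/w6.png",a)
E
```

```text
clock: 10.22
position: [0.4909, -0.1359, 0.206]
ee_rot: [0.998, -0.063, -0.0, 0.0]
ft_force: [0.5, -0.1, -0.6]
grip_width: -0.001
grasp_force: 0.0
[ 0.05974953 -0.12815981  0.00598874]
[ 0.05976435 -0.12816595  0.04598874]
```

To row units: -0.128 m is -0.16, -0.1 m is -0.125.

```bash
echo '[0,0,0,0.0375,-0.0625,0,0,0,0,0,0.075,-0.125,0,0,0,0,0,0.075,-0.16,0,0,0,0,0,0.075,-0.16,0.025,0,0,0,0,0.075,-0.16,0.0438,0,0,0,0,0.075,-0.16,0.0525,0,0,0,0,0.075,-0.16,0.0575,0,0,0,0,0.075,-0.16,0.0575,0]' | python3 jog.py
python3 - <<'E'
from h import *
o=manip.get_obs();print(o["position"],o["ft_force"])
a=vision.camera("wrist");cv2.imwrite("pics/w7.png",cv2.resize(a[60:300,120:400],None,fx=2.4,fy=2.4))
E
```

```text
clock: 11.28
position: [0.5669, -0.0168, 0.1604]
ee_rot: [0.998, -0.063, 0.0, 0.0]
ft_force: [0.7, -0.2, -0.2]
grip_width: 0.002
grasp_force: 0.0
[ 0.56693444 -0.01684707  0.16040039] [ 0.71537289 -0.16438604 -0.24524533]
```

View pics/w7.png

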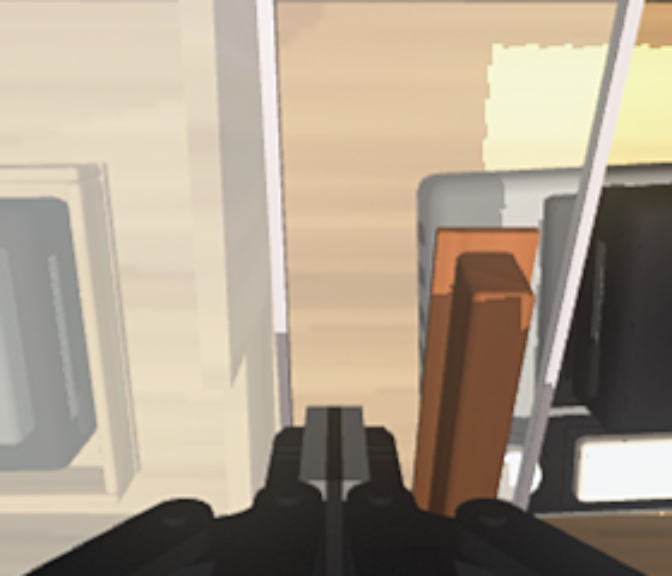

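The finger is between the left door's edge (285,400) and the fin (440,400). I'll push the door shut.

To row units: 0.178 m is 0.2225, 0.01 m is 0.0125.

```bash
echo '[0,0,0,0,0.0125,0,0,0,0,0,0,0.0313,0.0025,0,0,0,0,0,0.05,0.0025,0,0,0,0,0,0.0688,0.0025,0,0,0,0,0,0.0875,0.0025,0,0,0,0,0,0.1063,0.0025,0,0,0,0,0,0.125,0.0025,0,0,0,0,0,0.1438,0.0025,0,0,0,0,0,0.1625,0.0025,0,0,0,0,0,0.1813,0.0025,0,0,0,0,0,0.1938,0.0025,0,0,0,0,0,0.2063,0.0025,0,0,0,0,0,0.215,0.0025,0,0,0,0,0,0.2225,0.0025,0]' | python3 jog.py
for i in 1; do echo '[0,0,0,0,0.0025,0,0,0,0,0,0,0.005,0,0]' | python3 jog.py|sed -n 2p\;4p;echo '[0,0,0,0,0.0025,0,0,0,0,0,0,0.0025,0,0]' | python3 jog.py|sed -n 2p\;4p; echo '[0,0,0,0,0.0025,0,0,0,0,0,0,0.0025,0,0]' | python3 jog.py|sed -n 2p\;4p; done
```

```text
clock: 13.08
position: [0.5444, -0.1934, 0.1583]
ee_rot: [0.998, -0.063, -0.0, -0.0]
ft_force: [-0.6, 0.8, 0.5]
grip_width: -0.002
grasp_force: 0.8
position: [0.544, -0.1969, 0.1583]
ft_force: [-0.9, 2.2, -1.0]
position: [0.5438, -0.1993, 0.1583]
ft_force: [-0.4, 0.3, 0.1]
position: [0.5436, -0.2013, 0.1584]
ft_force: [0.3, -0.4, 0.3]
```

To row units: 0.002 m is 0.0025.

```bash
echo '[0,0,0,0,0.0025,0,0,0,0,0,0,0.0025,0,0]' | python3 jog.py|sed -n 2p\;4p;echo '[0,0,0,0,0.0025,0,0,0,0,0,0,0.0025,0,0]' | python3 jog.py|sed -n 2p\;4p; echo '[0,0,0,0,0.0025,0,0,0,0,0,0,0.0025,0,0]' | python3 jog.py|sed -n 2p\;4p
```

```text
position: [0.5433, -0.2033, 0.1584]
ft_force: [-0.3, 0.6, -0.1]
position: [0.5431, -0.2053, 0.1584]
ft_force: [0.4, 1.0, 0.3]
position: [0.5428, -0.2073, 0.1584]
ft_force: [-0.1, 1.3, 0.6]
```

To row units: 0.002 m is 0.0025, 0.001 m is 0.0013.

```bash
echo '[0,0,0,0,0.0013,0,0,0,0,0,0,0.0025,0,0]' | python3 jog.py|sed -n 2p\;4p;echo '[0,0,0,0,0.0013,0,0,0,0,0,0,0.0025,0,0]' | python3 jog.py|sed -n 2p\;4p
python3 - <<'E'
from h import *
o=manip.get_obs();print(o["ft_force"],o["tau"])
a=vision.camera("wrist");cv2.imwrite("pics/w8.png",cv2.resize(a[60:300,120:400],None,fx=2.4,fy=2.4))
E
```

```text
position: [0.5425, -0.2089, 0.1583]
ft_force: [0.6, 2.8, -0.2]
position: [0.5426, -0.2091, 0.1583]
ft_force: [0.6, 9.0, 1.1]
[0.5688511  8.95264263 1.10547207] [ 4.95237306e+00 -5.64784741e+01  2.26557283e-01 -3.76601994e+01
  2.85202414e+00 -4.02153265e-01 -4.28430852e-02]
```

View pics/w8.png

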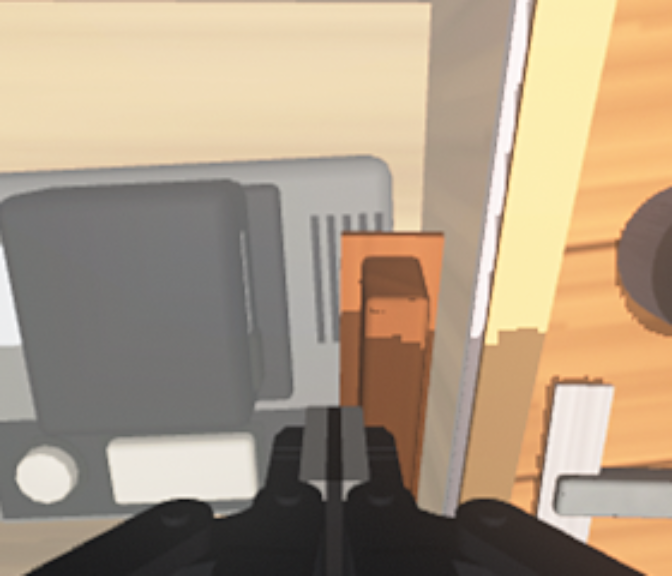

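The push force jumped to 9 N without further motion, and the door edge meets the end wall at (500,150), so it is shut. I'll back off, lift, check the top view and hand in.

To row units: -0.17 m is -0.2125, -0.15 m is -0.1875.

```bash
echo '[0,0,0,0,-0.0075,0,0,0,0,0,0,-0.015,0,0,0,0,0,0,-0.015,-0.0375,0,0,0,0,0,-0.015,-0.1125,0,0,0,0,0,-0.015,-0.1875,0,0,0,0,0,-0.015,-0.2125,0,0,0,0,0,-0.015,-0.2125,0,0,0,0,0,-0.015,-0.2125,0]' | python3 jog.py
echo '[0,0,0,-0.0625,0,0,0,0,0,0,-0.125,0,0,0,0,0,0,-0.125,0,0,0,0,0,0,-0.125,0,0,0]' | python3 jog.py | head -2
python3 - <<'E'
from h import *
o=manip.get_obs();a=vision.camera("wrist")
cv2.imwrite("pics/w9.png",cv2.resize(a,(800,600)))
E
```

```text
clock: 16.12
position: [0.5433, -0.1991, 0.3268]
ee_rot: [0.998, -0.063, -0.001, -0.0]
ft_force: [-0.2, -0.4, -0.5]
grip_width: 0.003
grasp_force: 0.0
clock: 16.62
position: [0.4445, -0.1866, 0.3276]
```

View pics/w9.png

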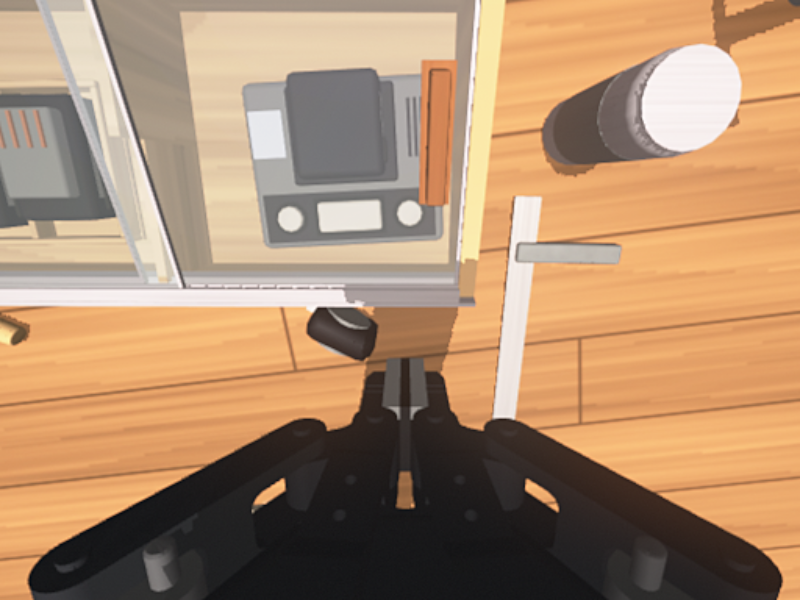

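The right door is shut against the end wall (465,200), the left door is closed, the key is up and nothing has moved.

```bash
python3 -c "
from workcell import manip, vision, hand_in
print(hand_in())"
```

```text
the job is handed in; nothing more can be done
None
```

I opened the charger's door (the right one) about 180 mm, pressed the long key until it clicked at about 3 mm, let it go, slid the door shut again and handed the job in at about 17 s; hand-in returned no verdict, but the last picture showed both doors closed and nothing in view moved.

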